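Sorting the clean moulds and the trier in the cheese dairy

ROBOT

A 6-joint arm with a two-finger parallel gripper is mounted at the origin on the work surface. World frame = base frame: x ahead of the robot, y to its left, z up, the work surface at z = 0. Lengths are in mm, angles in rad, forces in N, time in s.
With the tool pointing down it reaches from about 350 to 975 mm from the base axis. Payload 7.1 kg.
Tool frame: the origin (TCP) lies at the centre of the arm's flange, where the gripper is bolted on; the fingertips stand 182 mm ahead of it and the grasp point (between the pads) lies 163 mm ahead of it; z points along the fingers, y is the line along which they close (so a half turn about z gives the same grasp; the last joint's range is limited). The gripper opens to 88 mm and grips with 3 to 60 N. Pads are 20 mm wide; open, the fingers measure 115 mm over their backs; the gripper's body (75 mm by 178 mm) begins 61 mm behind the grasp point.
Start: joints at [1.255, 0.423, 1.63, -0, 1.089, -0.019], TCP at [182.757, 597.667, 404.675] pointing down, gripper open.
Joint ranges: [-3, 3], [-0.9, 2.11], [0.09, 2.58], [-1.31, 4.45], [0.11, 2.69], [-2.54, 2.54]. Speed limits (rad/s): [2.39, 2.39, 3.01, 3.14, 3.14, 3.14].

INTERFACE

Orientations are given as a rotation vector (axis times angle).
In Python, from workcell import readout, get_image, ctrl gives the robot as it stands.
- The arm moves only by the tool step_arm, never from a script. Its argument "targets" is a list that holds one entry, the list of rows, each a list of 7 numbers: the shift along the world's x, y, z as a fraction of full scale, then the turn, a rotation vector about the world's x, y, z as a fraction of full scale, then the opening, from 0 (shut) to 1 (fully open). In form: [[[dx, dy, dz, wx, wy, wz, claw], ...]]. A call has exactly 5 rows; each row shifts and turns the commanded pose from where the row before left it; what a row does not reach is not made up. Full scale, the value 1, is 0.05 m for a shift and 4 degrees for a turn. A row lasts 1/8 s, in which the tool goes at most 62.5 mm and 10.7 degrees, less where a joint would pass 70% of its speed; a pose out of reach is approached as far as the arm can. A call with a number of a shift or a turn outside -1 to 1 is refused whole. A call with a gripper value outside its range is refused whole. The fingers move at their own pace and stop on an object; the grip force is fixed at half the most. Time passes only in rows, so rows that do not move let the fingers close, or fill a call up. It gives the time, the measured TCP pose, the force, the opening and the grip force at its end, in the units of the state.
- readout.get_obs(): the state, without advancing time (a new reading comes with each control period).
- get_image(name): name is "side" or "top"; returns a dict with "pixels" (420x560x3 uint8, red, green, blue), "intrinsics" (3x3 intrinsics, pixels), "k1" (the pictures are not rectified: a ray, as slopes to the right and down, at radius r is drawn at 1 + k1 r^2 times it, then the intrinsics apply), "extrinsics" (4x4, takes a point from world to camera coordinates). Camera axes: x right, y down, z forward; pixel columns grow to the right and rows downward; lengths in mm; the calibration is good to about 2 mm. A picture is of the moment at which its call begins. There is no depth.
- ctrl.close_job(): hands the job in; it is judged then, once.
The state is a dict: "t": time; "qpos": joint angles; "qvel": joint speeds; "joint_torque": joint torques, N m; "ee_pos": TCP position; "orientation": TCP orientation; "ft_force": force on the tool from outside, world axes, zero at the start; "moment": the same for the moment, N m; "width": finger opening in mm; "grasp_force": force on a finger pad.
Only numpy, scipy, OpenCV 4.12 (cv2) and the standard library are available. Lean on these libraries where they do the work, as an engineer would, in place of code of your own. Each camera call takes 0.05 s, during which the arm holds its last target. There are 200 camera calls.

TASK

Sort the clean things lying loose in the middle of the draining table: stand each of the three cheese moulds (round, pyramid, oblong) mouth up on the floor of the tray that holds moulds of its own kind, beside those already there, and lay the cheese trier flat in its pocket in the tool tray. Let go of everything and do not knock over the small bottle.

Things in the scene. Friction and masses are not known exactly. Their poses are not given: they have to be found in the camera images.
- round_mould: Loose white perforated plastic cheese mould, a round open cup standing mouth up: 62 mm high, 47 mm across the foot, widening to 55 mm under a straight-sided rim band that is the top 13 mm and 60 mm across; wall 3 mm; about 45 g. Origin: centre of the underside; z up through the mouth.
- pyramid_mould: Loose white perforated plastic cheese mould, an open upside-down square pyramid without its point, standing mouth up on its small foot: 58 mm high, foot 34 mm square, straight-sided rim band (the top 12 mm) 58 mm square; about 45 g. Origin: centre of the underside; x and y square to its sides, z up through the mouth.
- brick_mould: Loose white perforated plastic cheese mould, an open oblong box standing mouth up: 50 mm high, straight-sided rim band (the top 12 mm) 80 mm long (its x) by 46 mm wide (its y), foot 74 by 40 mm; about 50 g. Origin: centre of the underside; z up through the mouth.
- trier: Loose T-handled cheese trier lying flat, 140 mm long (x), 130 g. Black cross handle 16 mm thick, 70 mm long (along y) at x = -60 mm; flat-sided steel shank 14 wide, 16 mm high from x -52 to +11, balances near x -15; gouge blade 13 wide, 9 high to the tip at x +72. Origin: underside, in line with the shank; x from handle to tip, z up.
- round_tray: Fixed grey draining tray, 200 mm (its x) by 176 mm (y), floor 4 mm thick, walls 4 mm thick, 16 mm high. Two fixed round moulds like the loose one stand in its far half at x +55, y +42 and -42 mm; the near half (x -96 to +23 mm) is free for one more. Origin: centre of the underside; z up; x away from the robot (yaw within 0.2 rad).
- pyramid_tray: Fixed grey draining tray, 200 mm (its x) by 176 mm (y), floor 4 mm thick, walls 4 mm thick, 16 mm high. Two fixed pyramid moulds like the loose one stand in its far half at x +55, y +42 and -42 mm; the near half (x -96 to +24 mm) is free for one more. Origin: centre of the underside; z up; x away from the robot (yaw within 0.2 rad).
- brick_tray: Fixed grey draining tray, 200 mm (its x) by 176 mm (y), floor 4 mm thick, walls 4 mm thick, 16 mm high. Two fixed oblong moulds like the loose one, long sides along y, stand in its far half at x +55, y +42 and -42 mm; the near half (x -96 to +30 mm) is free for one more. Origin: centre of the underside; z up; x away from the robot (yaw within 0.2 rad).
- tool_tray: Fixed shadow tray, white over a blue floor, 200 (x, away from the robot, yaw within 0.2 rad) by 176 (y) by 24 mm; pockets 14 mm deep. The trier lies in the empty T pocket with its origin at x 0, y +35, z 10 mm, its x along the tray's, handle at -x, 8 mm play each way. A finger groove as deep crosses the tray from x -35 to +13. Fixed thermometer at y -50. Origin: centre of underside.
- bottle: Loose small amber bottle with a black cap, 38 mm across and 82 mm high, standing on the table between two of the trays; leave it standing. Origin: centre of the underside; z up.
Mind the look-alikes: they are no part of the job. Leave any yellow look-alike of the round_mould alone.

How it is judged (in metres and radians):
At the end, for the whole second after the job is handed in: Each mould stands upright (0.1 rad), at rest, foot on the floor of its own kind's tray (3 mm); the trier lies flat and at rest on its pocket's floor, handle at the -x end (15 mm, height 4 mm, 0.2 rad); the bottle stands (0.2 rad) (x of round_mould in the frame of round_tray between -0.09 and 0.09 m and y of round_mould in the frame of round_tray between -0.08 and 0.08 m and z of round_mould in the frame of round_tray between 0.001 and 0.007 m and angle between each of round_mould, pyramid_mould, brick_mould, trier's own z axis and vertical below 0.1 rad and x of pyramid_mould in the frame of pyramid_tray between -0.09 and 0.09 m and y of pyramid_mould in the frame of pyramid_tray between -0.08 and 0.08 m and z of pyramid_mould in the frame of pyramid_tray between 0.001 and 0.007 m and x of brick_mould in the frame of brick_tray between -0.09 and 0.09 m and y of brick_mould in the frame of brick_tray between -0.08 and 0.08 m and z of brick_mould in the frame of brick_tray between 0.001 and 0.007 m and x of trier in the frame of tool_tray between -0.015 and 0.015 m and y of trier in the frame of tool_tray between 0.02 and 0.05 m and z of trier in the frame of tool_tray between 0.006 and 0.014 m and angle between the x axis of trier and the x axis of tool_tray, either way round below 0.2 rad and linear speed of each of round_mould, pyramid_mould, brick_mould, trier below 0.02 m/s and angle between bottle's own z axis and vertical below 0.2 rad); the robot touches nothing.
It fails at once if the small bottle is knocked over (angle between bottle's own z axis and vertical above 0.5 rad).
It also fails if it takes over 118 s, if anything falls off the work surface, if the arm or the gripper's body presses on something with over 40 N, if the wrist force passes 120 N, or if a joint passes its speed limit or range.

## Working session

There is one attempt and no reset: what is moved stays moved. The work goes in short steps, Python scripts to look and compute and a tool call to move; the robot and the scene stay as the last step left them, time stands still between calls to the robot, and variables do not carry over. Pictures are saved under pics/ and viewed, at most 14 in all, crops included, and the job is handed in when it is done.

Besides the shell and the picture viewer there is one more tool, called after "Emit:" as name(argument=value, ...), one argument or row to a line, values as JSON. step_arm: Moves the arm, as the interface text tells. Shift numbers are shares of 0.05 m and turn numbers shares of 4 degrees, none past 1 either way. Its arguments: {"type":"object","properties":{"targets":{"type":"array"}},"required":["targets"]}

```bash
ls; mkdir -p pics; python3 - <<'E'
from workcell import readout,get_image
import cv2
o=readout.get_obs();print(o)
for n in("top","side"):
    d=get_image(n);cv2.imwrite(f"pics/{n}0.png",d["pixels"][:,:,::-1]);print(n,d["intrinsics"],d["k1"],d["extrinsics"])
E
```

```text
pics
{'t': 0.0, 'qpos': array([ 1.25499940e+00,  4.23834443e-01,  1.63070781e+00, -1.09569604e-05,
        1.08856530e+00, -1.90194287e-02]), 'qvel': array([-3.12946261e-04,  2.45471296e-03,  3.39994478e-04,  4.15087528e-06,
       -1.20195384e-03,  1.05312313e-04]), 'joint_torque': array([ 3.21184707e-03, -5.44636309e+01, -2.73662925e+01,  6.45235903e-02,
        2.27610301e-02, -1.33887302e-04]), 'ee_pos': array([182.6752343 , 597.41158008, 403.89847502]), 'orientation': array([-4.64424132e-01, -3.10682849e+00,  2.34868717e-03]), 'ft_force': array([-0.72151767,  0.09719076, -0.14107305]), 'moment': array([-0.01480737, -0.04425292,  0.00388855]), 'grasp_force': 0.0, 'width': 87.86374198969028}
top [[468.43410695   0.         284.89226232]
 [  0.         468.43410695 217.92025462]
 [  0.           0.           1.        ]] -0.05042431723300325 [[ 3.19243205e-03 -9.99866522e-01  1.60233080e-02 -1.90326693e+01]
 [-9.80890911e-01 -6.24812481e-03 -1.94458175e-01  4.62847372e+02]
 [ 1.94532335e-01 -1.50963227e-02 -9.80779930e-01  9.48083261e+02]
 [ 0.00000000e+00  0.00000000e+00  0.00000000e+00  1.00000000e+00]]
side [[398.166904     0.         287.60764857]
 [  0.         398.166904   215.87771366]
 [  0.           0.           1.        ]] -0.06699798155542279 [[ 9.85131106e-01 -1.71796072e-01 -1.67738992e-03 -4.53254083e+02]
 [-1.24446568e-01 -7.06815395e-01 -6.96365600e-01  8.33541153e+01]
 [ 1.18447270e-01  6.86220159e-01 -7.17685263e-01  8.69416541e+02]
 [ 0.00000000e+00  0.00000000e+00  0.00000000e+00  1.00000000e+00]]
```

View pics/top0.png

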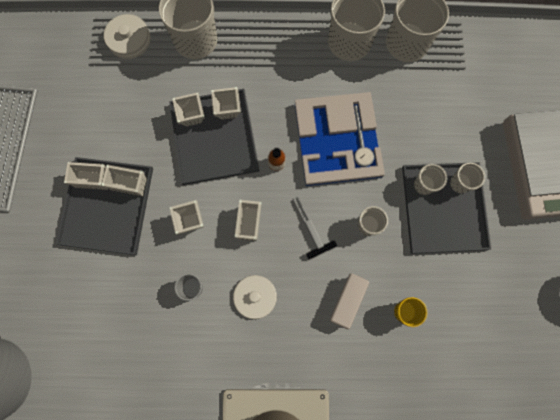

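View pics/side0.png

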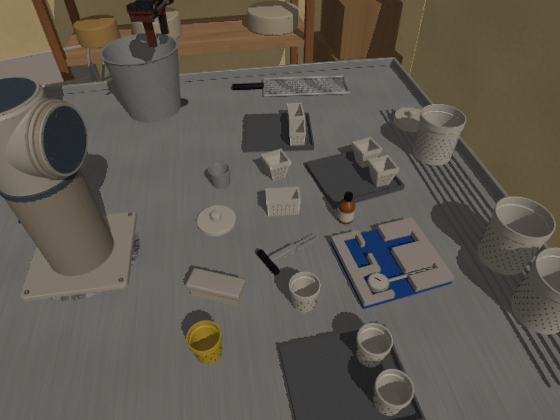

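```bash
cat > h.py <<'E'
import numpy as np, cv2
from workcell import readout,get_image
class Cam:
    def __init__(s,n):
        d=get_image(n);s.im=d["pixels"];s.K=d["intrinsics"];s.E=d["extrinsics"]
        s.D=np.array([d["k1"],0,0,0.]);s.R=s.E[:3,:3];s.c=-s.R.T@s.E[:3,3]
    def px2w(s,uv,z):
        p=cv2.undistortPoints(np.float64(uv).reshape(-1,1,2),s.K,s.D).reshape(-1,2)
        r=np.c_[p,np.ones(len(p))]@s.R
        return (s.c+r*((z-s.c[2])/r[:,2])[:,None])[:,:2]
    def w2px(s,P):
        return cv2.projectPoints(np.float64(P).reshape(-1,1,3),cv2.Rodrigues(s.R)[0],s.E[:3,3],s.K,s.D)[0].reshape(-1,2)
def mask(im,lo,hi):return cv2.inRange(cv2.cvtColor(im,cv2.COLOR_RGB2HSV),np.array(lo),np.array(hi))
def blobs(m,amin=60):
    c,_=cv2.findContours(m,cv2.RETR_EXTERNAL,cv2.CHAIN_APPROX_NONE)
    return [x for x in c if cv2.contourArea(x)>amin]
E
python3 - <<'E'
from h import *
t=Cam("top");print("cam",t.c)
g=cv2.resize(t.im[75:275,50:500],None,fx=1.7,fy=1.7,interpolation=cv2.INTER_CUBIC)
cv2.imwrite("pics/c1.png",g[:,:,::-1])
for n,b in dict(pyr=(165,195,210,240),brick=(230,195,268,245),rnd=(355,200,392,240),table=(275,240,290,260),trier=(290,195,320,245)).items():
    a=cv2.cvtColor(t.im,cv2.COLOR_RGB2HSV)[b[1]:b[3],b[0]:b[2]];print(n,[np.percentile(a[...,k],[5,50,95]) for k in range(3)])
E
```

```text
cam [ 269.63069041   -1.82562987 1020.17045642]
pyr [array([18., 23., 30.]), array([16., 24., 45.]), array([ 67., 138., 187.])]
brick [array([18., 23., 30.]), array([16., 27., 45.]), array([ 68., 135., 183.])]
rnd [array([17., 23., 30.]), array([16., 27., 46.]), array([ 67.  , 133.  , 162.05])]
table [array([20., 25., 30.]), array([17., 20., 24.]), array([133., 137., 141.])]
trier [array([18., 25., 33.]), array([15., 20., 25.]), array([ 67.  , 139.  , 147.05])]
```

View pics/c1.png

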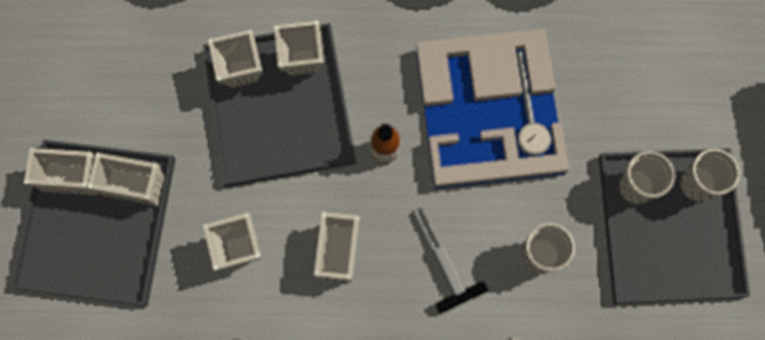

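```bash
python3 - <<'E'
from h import *
t=Cam("top");h=readout.get_obs()
m=mask(t.im,(0,0,152),(40,120,255))
for n,b,z in(("pyr",(165,195,210,240),58),("brick",(230,195,268,245),50),("rnd",(352,200,392,240),62)):
    k=np.zeros_like(m);k[b[1]:b[3],b[0]:b[2]]=m[b[1]:b[3],b[0]:b[2]]
    c=max(blobs(k,20),key=cv2.contourArea)
    w=t.px2w(c.reshape(-1,2),z).astype(np.float32)
    print(n,cv2.minAreaRect(w),cv2.minEnclosingCircle(w))
P=lambda L,z:t.px2w(np.array(L)/1.7+[50,75],z).round(0)
print("brick tray",P([(43,141),(174,156),(148,306),(6,293)],16).tolist())
print("pyr tray",P([(203,42),(330,24),(356,163),(223,187)],16).tolist())
print("round tray",P([(600,155),(731,149),(748,297),(614,304)],16).tolist())
print("bottle",P([(385,131)],82))
# trier handle: black
k=mask(t.im,(0,0,0),(180,255,45));k[:235]=0;k[265:]=0;k[:,:298]=0;k[:,345:]=0
c=max(blobs(k,10),key=cv2.contourArea);print("handle",cv2.minAreaRect(t.px2w(c.reshape(-1,2),14).astype(np.float32)))
print("tip,shank",P([(416,211)],8),P([(453,268)],16))
out=[cv2.resize(t.im[85:190,288:390],None,fx=5.5,fy=5.5,interpolation=cv2.INTER_CUBIC)]
cv2.imwrite("pics/tool.png",out[0][:,:,::-1])
print(cv2.minAreaRect(t.px2w(max(blobs(mask(t.im,(100,120,60),(130,255,255))),key=cv2.contourArea).reshape(-1,2),10).astype(np.float32)))
E
```

```text
pyr ((463.36572265625, 190.52542114257812), (59.447227478027344, 61.71865463256836), 15.778017044067383) ((463.32757568359375, 190.59359741210938), 41.13517379760742)
brick ((460.14593505859375, 61.600013732910156), (49.02465057373047, 81.26823425292969), 84.32691192626953) ((460.6600036621094, 62.242183685302734), 45.79985809326172)
rnd ((462.028564453125, -205.71128845214844), (60.607879638671875, 49.912254333496094), 59.47975540161133) ((457.26898193359375, -203.1525115966797), 30.68475914001465)
brick tray [[603.0, 455.0], [583.0, 279.0], [385.0, 301.0], [401.0, 484.0]]
pyr tray [[745.0, 250.0], [773.0, 78.0], [575.0, 40.0], [542.0, 213.0]]
round tray [[589.0, -283.0], [600.0, -461.0], [401.0, -468.0], [391.0, -292.0]]
bottle [[597.   2.]]
handle ((400.7723083496094, -96.00507354736328), (13.928125381469727, 70.42578887939453), 25.370708465576172)
tip,shank [[513. -39.]] [[437. -86.]]
((641.0200805664062, -108.62670135498047), (135.21194458007812, 148.29623413085938), 57.162540435791016)
```

View pics/tool.png

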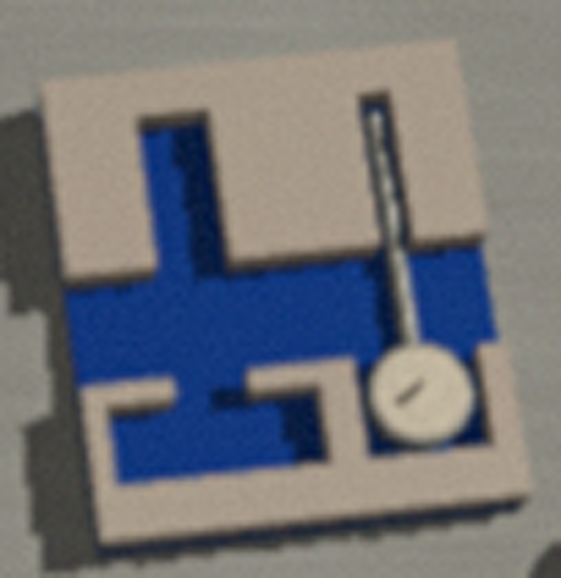

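Emit:
step_arm(
  targets=[
    [[0.56,-0.81,-0.2,0,0,0.82,1],[0.56,-0.81,-0.2,0,0,0.82,1],[0.56,-0.81,-0.2,0,0,0.82,1],[0.56,-0.81,-0.2,0,0,0.82,1],[0.56,-0.81,-0.2,0,0,0.82,1]],
  ],
)

```text
t: 0.82
ee_pos: [323.4, 393.8, 354.4]
orientation: [0.013, 3.141, 0.0]
ft_force: [0.7, -0.5, -0.4]
width: 87.8
grasp_force: 0.0
```

Emit:
step_arm(
  targets=[
    [[0.56,-0.81,-0.2,0,0,0.82,1],[0.56,-0.81,-0.2,0,0,0.82,1],[0.56,-0.81,-0.2,0,0,0.82,1],[0.56,-0.81,-0.2,0,0,0.82,1],[0.56,-0.81,-0.2,0,0,0.82,1]],
  ],
)

```text
t: 1.45
ee_pos: [463.6, 191.3, 304.4]
orientation: [-0.435, 3.111, 0.0]
ft_force: [1.1, 0.5, 0.7]
width: 87.9
grasp_force: 0.0
```

```bash
cat >> h.py <<'E'
def st():
    o=readout.get_obs();R=cv2.Rodrigues(o["orientation"])[0]
    print("t",round(o["t"],2),"pos",o["ee_pos"].round(1),"yaw_y",np.degrees(np.arctan2(R[1,1],R[0,1])).round(1),"tilt",np.degrees(np.arccos(-R[2,2])).round(1),"w",round(o["width"],1),"gf",round(o["grasp_force"],1),"F",o["ft_force"].round(1))
E
python3 - <<'E'
from h import *
st()
t=Cam("top");P=lambda L,z:t.px2w((np.array(L)+.5)/5.5-.5+[288,85],z)
c=P([(42,84),(457,40),(527,493),(97,540)],24);print(c.round(0).tolist(),c.mean(0))
s=P([(137,118),(207,110),(155,272),(228,264)],24);print("slot",s.round(0).tolist())
h=P([(105,408),(328,385),(118,482),(330,462)],24);print("handle pocket corners (upper ones top edge, z24)",h.round(0).tolist())
E
```

```text
t 1.45 pos [463.6 191.3 304.4] yaw_y 105.9 tilt 0.0 w 87.9 gf 0.0 F [1.1 0.5 0.7]
[[743.0, -40.0], [765.0, -214.0], [568.0, -236.0], [546.0, -62.0]] [ 655.66106165 -138.00916938]
slot [[728.0, -79.0], [732.0, -109.0], [660.0, -86.0], [664.0, -116.0]]
handle pocket corners (upper ones top edge, z24) [[602.0, -65.0], [613.0, -156.0], [571.0, -70.0], [580.0, -156.0]]
```

Emit:
step_arm(
  targets=[
    [[0,0,-0.88,0,0,0,1],[0,0,-0.88,0,0,0,1],[0,0,0,0,0,0,0],[0,0,0,0,0,0,0],[0,0,0,0,0,0,0]],
  ],
)

```text
t: 2.12
ee_pos: [463.4, 193.1, 218.4]
orientation: [-0.432, 3.109, 0.001]
ft_force: [0.2, 0.8, 0.3]
width: 61.5
grasp_force: 0.0
```

Emit:
step_arm(
  targets=[
    [[0,0,0,0,0,0,0],[0,0,0,0,0,0,0],[0,0,0.2,0,0,0,0],[0,0,0.5,0,0,0,0],[0,0,0.5,0,0,0,0]],
  ],
)

```text
t: 2.75
ee_pos: [462.6, 192.6, 277.9]
orientation: [0.432, -3.112, 0.0]
ft_force: [0.4, 0.2, -2.0]
width: 57.8
grasp_force: 30.0
```

```bash
python3 - <<'E'
from h import *
st()
s=Cam("side");cv2.imwrite("pics/s1.png",cv2.resize(s.im[90:290,180:430],None,fx=2.4,fy=2.4)[:,:,::-1])
E
```

```text
t 2.75 pos [462.6 192.6 277.9] yaw_y 105.8 tilt 0.0 w 57.8 gf 30.0 F [ 0.4  0.2 -2. ]
```

View pics/s1.png

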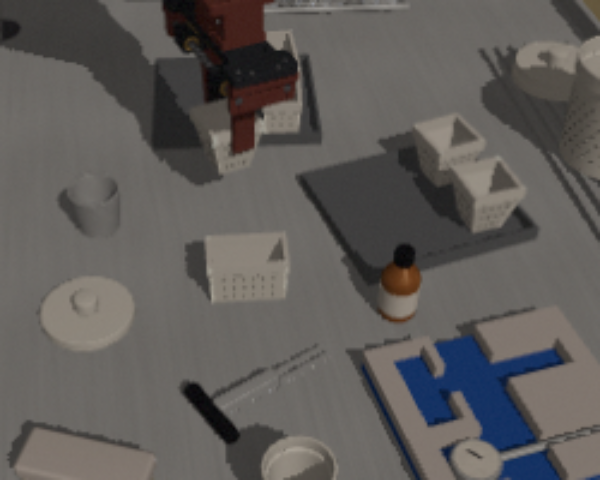

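Emit:
step_arm(
  targets=[
    [[0.79,-0.27,0,0,0,-0.3,0],[0.79,-0.27,0,0,0,-0.3,0],[0.79,-0.27,0,0,0,-0.3,0],[0.79,-0.27,0,0,0,-0.3,0],[0,0,-0.4,0,0,0,0]],
  ],
)

```text
t: 3.42
ee_pos: [623.7, 137.8, 257.9]
orientation: [-0.297, 3.122, 0.001]
ft_force: [-0.5, -0.2, -0.8]
width: 57.8
grasp_force: 30.0
```

Emit:
step_arm(
  targets=[
    [[0,0,-0.4,0,0,0,0],[0,0,-0.14,0,0,0,0],[0,0,0,0,0,0,0],[0,0,-0.1,0,0,0,0],[0,0,0,0,0,0,0]],
  ],
)

```text
t: 4.05
ee_pos: [620.7, 138.8, 224.8]
orientation: [-0.301, 3.127, -0.0]
ft_force: [-1.0, -0.2, -1.2]
width: 57.5
grasp_force: 30.0
```

Emit:
step_arm(
  targets=[
    [[0,0,-0.04,0,0,0,0],[0,0,-0.03,0,0,0,0],[0,0,0,0,0,0,0],[0,0,0,0,0,0,0.8],[0,0,0,0,0,0,0.8]],
  ],
)

```text
t: 4.68
ee_pos: [620.8, 138.6, 221.2]
orientation: [-0.301, 3.127, 0.0]
ft_force: [-0.3, -0.0, 0.0]
width: 70.2
grasp_force: 0.0
```

Emit:
step_arm(
  targets=[
    [[0,0,0,0,0,0,0.9],[0,0,0,0,0,0,0.9],[0,0,0.4,0,0,0,0.9],[0,0,1,0,0,0,0.9],[0,0,0.6,0,0,0,0.9]],
  ],
)

```text
t: 5.3
ee_pos: [621.3, 138.8, 324.7]
orientation: [-0.301, 3.124, 0.001]
ft_force: [0.2, -0.0, -0.5]
width: 78.7
grasp_force: 0.0
```

Emit:
step_arm(
  targets=[
    [[-0.64,-0.31,-0.08,0,0,-0.84,1],[-0.64,-0.31,-0.08,0,0,-0.84,1],[-0.64,-0.31,-0.08,0,0,-0.84,1],[-0.64,-0.31,-0.08,0,0,-0.84,1],[-0.65,-0.31,-0.08,0,0,-0.84,1]],
  ],
)

```text
t: 5.92
ee_pos: [459.5, 60.8, 302.4]
orientation: [0.162, 3.136, 0.0]
ft_force: [-0.4, -1.3, 0.3]
width: 87.7
grasp_force: 0.0
```

Emit:
step_arm(
  targets=[
    [[0,0,-0.5,0,0,0,1],[0,0,0,0,0,0,1],[0,0,0,0,0,0,1],[0,0,0,0,0,0,1],[0,0,0,0,0,0,1]],
  ],
)

```text
t: 6.55
ee_pos: [460.6, 61.3, 276.7]
orientation: [0.159, 3.137, 0.0]
ft_force: [-0.5, 0.8, 0.3]
width: 87.8
grasp_force: 0.0
```

```bash
python3 - <<'E'
from h import *
st()
s=Cam("side");cv2.imwrite("pics/s2.png",cv2.resize(s.im[90:290,180:430],None,fx=2.4,fy=2.4)[:,:,::-1])
E
```

```text
t 6.55 pos [460.6  61.3 276.7] yaw_y 84.2 tilt 0.1 w 87.8 gf 0.0 F [-0.5  0.8  0.3]
```

View pics/s2.png

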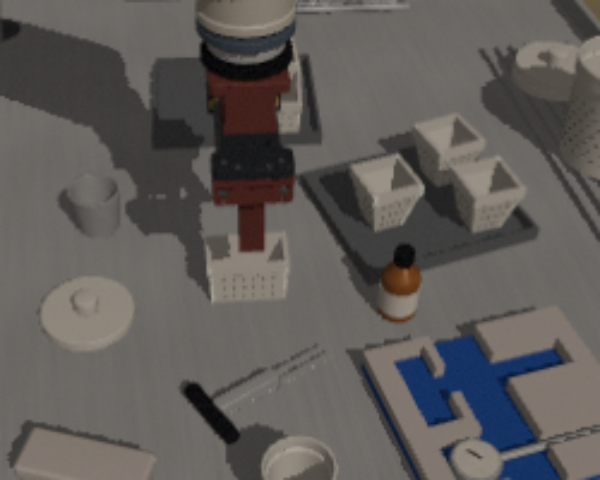

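Emit:
step_arm(
  targets=[
    [[0,0,-0.8,0,0,0,1],[0,0,-0.6,0,0,0,1],[0,0,0,0,0,0,0],[0,0,0,0,0,0,0],[0,0,0,0,0,0,0]],
  ],
)

```text
t: 7.22
ee_pos: [460.8, 61.2, 207.3]
orientation: [0.159, 3.136, 0.001]
ft_force: [-1.0, 1.0, -0.6]
width: 61.2
grasp_force: 0.0
```

Emit:
step_arm(
  targets=[
    [[0,0,0,0,0,0,0],[0,0,0,0,0,0,0],[0,0,0.2,0,0,0,0],[0,0,0.5,0,0,0,0],[0,0,0.5,0,0,0,0]],
  ],
)

```text
t: 7.85
ee_pos: [460.1, 61.2, 267.2]
orientation: [-0.159, -3.137, 0.0]
ft_force: [0.8, -0.3, 0.1]
width: 45.6
grasp_force: 30.0
```

Emit:
step_arm(
  targets=[
    [[0,0.92,0,0,0,0,0],[0,0.92,0,0,0,0,0],[0,0.92,0,0,0,0,0],[0,0.92,0,0,0,0,0],[0,0.92,0,0,0,0,0]],
  ],
)

```text
t: 8.48
ee_pos: [460.0, 292.7, 266.8]
orientation: [0.159, 3.137, 0.0]
ft_force: [0.5, 0.7, -0.1]
width: 45.8
grasp_force: 30.0
```

Emit:
step_arm(
  targets=[
    [[-0.06,0.92,0,0,0,0,0],[0,0.92,0,0,0,0,0],[0,0,-0.5,0,0,0,0],[0,0,-0.5,0,0,0,0],[0,0,0,0,0,0,0]],
  ],
)

```text
t: 9.1
ee_pos: [456.4, 382.7, 215.0]
orientation: [-0.159, -3.135, 0.004]
ft_force: [-0.2, -0.6, -0.2]
width: 45.5
grasp_force: 30.0
```

Emit:
step_arm(
  targets=[
    [[0,0,-0.04,0,0,0,0],[0,0,-0.04,0,0,0,0],[0,0,0,0,0,0,0],[0,0,0,0,0,0,0],[0,0,0,0,0,0,0]],
  ],
)

```text
t: 9.72
ee_pos: [457.3, 383.2, 212.4]
orientation: [0.159, 3.137, 0.0]
ft_force: [-0.2, 0.3, 0.1]
width: 45.7
grasp_force: 30.0
```

Emit:
step_arm(
  targets=[
    [[0,0,-0.03,0,0,0,0],[0,0,0,0,0,0,0],[0,0,0,0,0,0,0.8],[0,0,0,0,0,0,0.8],[0,0,0,0,0,0,0.8]],
  ],
)

```text
t: 10.35
ee_pos: [457.2, 383.1, 210.5]
orientation: [-0.159, -3.137, 0.0]
ft_force: [-0.4, -0.3, 0.4]
width: 69.2
grasp_force: 0.0
```

Emit:
step_arm(
  targets=[
    [[0,0,0,0,0,0,0.8],[0,0,0.4,0,0,0,0.8],[0,0,0.8,0,0,0,0.8],[0,0,0.8,0,0,0,0.8],[0,0,0,0,0,0,0.8]],
  ],
)

```text
t: 10.98
ee_pos: [458.2, 384.0, 315.2]
orientation: [0.159, 3.132, 0.008]
ft_force: [0.0, 0.7, -0.4]
width: 70.3
grasp_force: 0.0
```

Emit:
step_arm(
  targets=[
    [[-0.03,-0.92,0,0,0,0.79,0.7],[-0.03,-0.92,0,0,0,0.79,0.7],[-0.03,-0.92,0,0,0,0.79,0.7],[-0.03,-0.92,0,0,0,0.79,0.7],[-0.03,-0.92,0,0,0,0.79,0.7]],
  ],
)

```text
t: 11.6
ee_pos: [449.2, 151.7, 310.5]
orientation: [0.277, -3.129, 0.0]
ft_force: [0.8, -0.8, -0.3]
width: 61.8
grasp_force: 0.0
```

Emit:
step_arm(
  targets=[
    [[-0.03,-0.92,0,0,0,0.79,0.7],[-0.03,-0.92,0,0,0,0.79,0.7],[-0.03,-0.92,0,0,0,0.79,0.7],[-0.03,-0.92,0,0,0,0.79,0.7],[-0.03,-0.92,0,0,0,0.79,0.7]],
  ],
)

```text
t: 12.22
ee_pos: [441.7, -78.3, 310.6]
orientation: [0.704, -3.061, -0.0]
ft_force: [0.2, -0.2, 0.5]
width: 61.6
grasp_force: 0.0
```

Emit:
step_arm(
  targets=[
    [[0,0,-0.8,0,0,0,0.7],[0,0,0,0,0,0,0.7],[0,0,0,0,0,0,0.7],[0,0,0,0,0,0,0.7],[0,0,0,0,0,0,0.7]],
  ],
)

```text
t: 12.85
ee_pos: [442.6, -76.5, 271.5]
orientation: [-0.702, 3.061, -0.001]
ft_force: [-0.6, 0.2, 0.0]
width: 61.6
grasp_force: 0.0
```

```bash
python3 - <<'E'
from h import *
st()
s=Cam("side");cv2.imwrite("pics/s3.png",cv2.resize(s.im[90:310,200:430],None,fx=2.6,fy=2.6)[:,:,::-1])
print(s.w2px([[442,-76,16],[401,-96,16],[513,-39,8]]))
k=mask(s.im,(0,0,0),(180,255,40));k[:235]=0;k[285:]=0;k[:,:245]=0;k[:,290:]=0
c=max(blobs(k,10),key=cv2.contourArea);print("handle",cv2.minAreaRect(s.px2w(c.reshape(-1,2),10).astype(np.float32)))
E
```

```text
t 12.85 pos [442.6 -76.5 271.5] yaw_y 115.8 tilt 0.1 w 61.6 gf 0.0 F [-0.6  0.2  0. ]
[[285.38315135 248.7710936 ]
 [267.82543043 258.59852614]
 [313.67946326 234.28073983]]
handle ((399.4580078125, -98.63151550292969), (15.99014949798584, 75.62442779541016), 25.729963302612305)
```

View pics/s3.png

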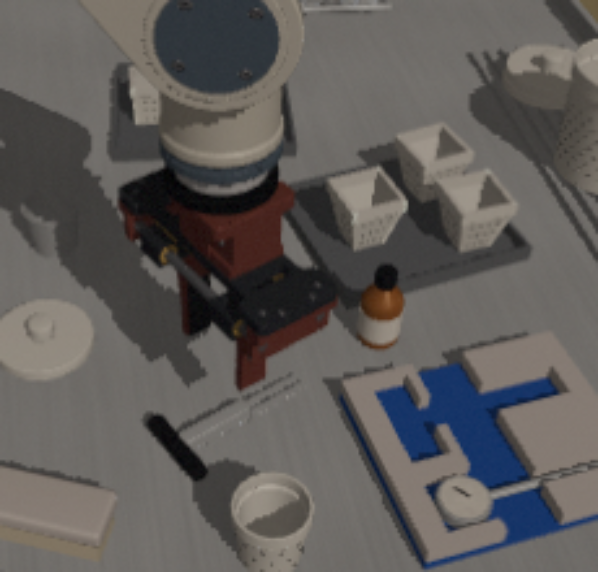

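Emit:
step_arm(
  targets=[
    [[0,0,-0.9,0,0,0,0.7],[0,0,-0.6,0,0,0,0.7],[0,0,-0.2,0,0,0,0.7],[0,0,0,0,0,0,0],[0,0,0,0,0,0,0]],
  ],
)

```text
t: 13.52
ee_pos: [442.7, -76.9, 186.6]
orientation: [-0.701, 3.061, -0.001]
ft_force: [0.5, -0.5, -0.4]
width: 44.9
grasp_force: 0.0
```

Emit:
step_arm(
  targets=[
    [[0,0,0,0,0,0,0],[0,0,0,0,0,0,0],[0,0,0,0,0,0,0],[0,0,0,0,0,0,0],[0,0,0,0,0,0,0]],
  ],
)

```text
t: 14.15
ee_pos: [442.4, -76.8, 186.0]
orientation: [-0.701, 3.062, -0.0]
ft_force: [-0.8, 0.8, 5.9]
width: 13.7
grasp_force: 30.0
```

Emit:
step_arm(
  targets=[
    [[0,0,0.2,0,0,0,0],[0,0,0.5,0,0,0,0],[0,0,0.5,0,0,0,0],[0,0,0.4,0,0,0,0],[0,0,0,0,0,0,0]],
  ],
)

```text
t: 14.78
ee_pos: [442.7, -76.9, 267.0]
orientation: [-0.701, 3.059, -0.002]
ft_force: [1.0, 0.7, -1.3]
width: 13.9
grasp_force: 30.0
```

```bash
python3 - <<'E'
from h import *
st()
s=Cam("side");cv2.imwrite("pics/s4.png",cv2.resize(s.im[130:310,230:430],None,fx=3,fy=3)[:,:,::-1])
E
```

```text
t 14.78 pos [442.7 -76.9 267. ] yaw_y 115.8 tilt 0.2 w 13.9 gf 30.0 F [ 1.   0.7 -1.3]
```

View pics/s4.png

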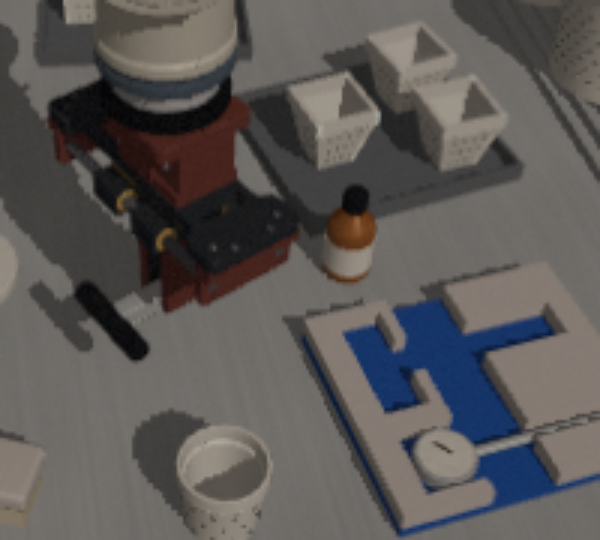

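```bash
python3 - <<'E'
from h import *
s=Cam("side");k=mask(s.im,(0,0,0),(180,255,42));k[:222]=0;k[252:]=0;k[:,:252]=0;k[:,282:]=0
c=max(blobs(k,10),key=cv2.contourArea);print(s.px2w(c.reshape(-1,2),90).round().min(0),"handle",cv2.minAreaRect(s.px2w(c.reshape(-1,2),90).astype(np.float32)))
t=Cam("top");k=mask(t.im,(0,0,0),(180,255,42));cs=[(cv2.minAreaRect(t.px2w(c.reshape(-1,2),96).astype(np.float32))) for c in blobs(k,20)]
for c in cs:
    if abs(c[0][0]-400)<60 and abs(c[0][1]+95)<70:print(c)
E
```

```text
[ 380. -133.] handle ((399.463623046875, -98.20848846435547), (16.976713180541992, 76.53032684326172), 25.1951961517334)
```

Emit:
step_arm(
  targets=[
    [[0.78,-0.11,0,0,0,-0.98,0],[0.78,-0.11,0,0,0,-0.98,0],[0.78,-0.11,0,0,0,-0.98,0],[0.78,-0.11,0,0,0,-0.98,0],[0.78,-0.11,0,0,0,-0.98,0]],
  ],
)

```text
t: 15.55
ee_pos: [638.0, -104.4, 263.9]
orientation: [0.166, -3.135, -0.001]
ft_force: [0.5, 0.1, -1.4]
width: 13.8
grasp_force: 30.0
```

Emit:
step_arm(
  targets=[
    [[0,0,-0.5,0,0,0,0],[0,0,0,0,0,0,0],[0,0,0,0,0,0,0],[0,0,0,0,0,0,0],[0,0,0,0,0,0,0]],
  ],
)

```text
t: 16.18
ee_pos: [637.3, -104.4, 241.5]
orientation: [-0.17, 3.136, -0.0]
ft_force: [-0.4, -0.1, -1.2]
width: 14.1
grasp_force: 30.0
```

```bash
python3 - <<'E'
from h import *
st()
s=Cam("side");cv2.imwrite("pics/s5.png",cv2.resize(s.im[200:320,300:460],None,fx=5,fy=5,interpolation=cv2.INTER_CUBIC)[:,:,::-1])
E
```

```text
t 16.18 pos [ 637.3 -104.4  241.5] yaw_y 96.2 tilt 0.1 w 14.1 gf 30.0 F [-0.4 -0.1 -1.2]
```

View pics/s5.png

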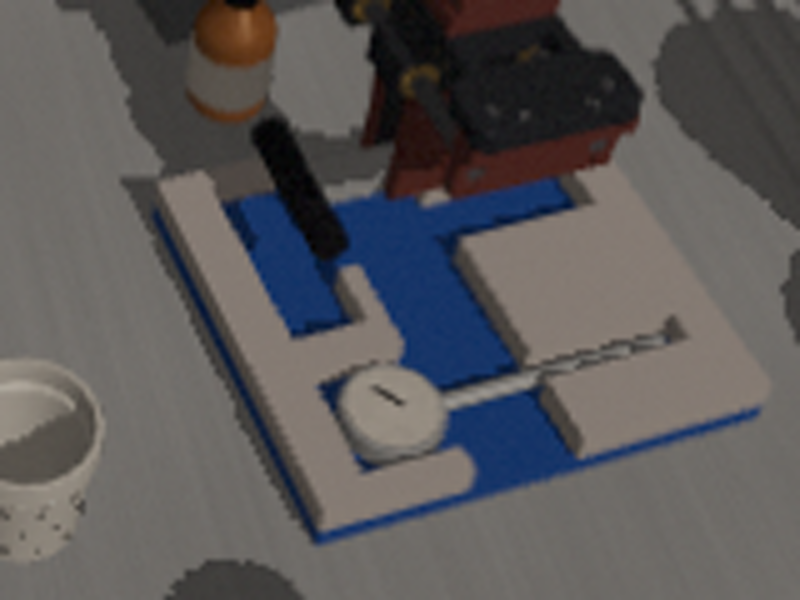

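```bash
python3 - <<'E'
from h import *
s=Cam("side");P=lambda L,z:s.px2w((np.array(L)+.5)/5-.5+[300,200],z)
print("corners z24 (exp [546,-62],[568,-236],[765,-214])",P([(160,187),(320,528),(768,395)],24).round(1).tolist())
print("handle pocket inner corners z24: near -y, step",P([(290,335),(405,350)],24).round(1).tolist())
h=P([(270,130),(332,245)],0*24+ (241.5-186)+8);print("handle ends",h,h.mean(0))
h=P([(270,130),(332,245)],(241.5-186)+8)
k=mask(s.im,(0,0,0),(180,255,45));k[:222]=0;k[254:]=0;k[:,:350]=0;k[:,371:]=0
c=max(blobs(k,10),key=cv2.contourArea);print("handle",cv2.minAreaRect(s.px2w(c.reshape(-1,2),64).astype(np.float32)))
E
```

```text
corners z24 (exp [546,-62],[568,-236],[765,-214]) [[546.2, -67.3], [563.8, -244.8], [761.1, -218.7]]
handle pocket inner corners z24: near -y, step [[578.9, -154.9], [623.1, -170.6]]
handle ends [[ 588.3912293   -77.3181881 ]
 [ 595.0914118  -142.32226991]] [ 591.74132055 -109.82022901]
handle ((589.9439086914062, -109.83931732177734), (17.516441345214844, 77.85858154296875), 5.157397747039795)
```

Emit:
step_arm(
  targets=[
    [[0.02,0,-0.3,0,0,0,0],[0,0,-0.2,0,0,0,0],[0,0,-0.1,0,0,0,0],[0,0,0,0,0,0,0],[0,0,0,0,0,0,0]],
  ],
)

```text
t: 16.9
ee_pos: [638.4, -104.4, 210.8]
orientation: [-0.17, 3.137, -0.0]
ft_force: [1.5, 0.4, -1.5]
width: 14.0
grasp_force: 30.0
```

Emit:
step_arm(
  targets=[
    [[0,0,-0.1,0,0,0,0],[0,0,-0.1,0,0,0,0],[0,0,-0.08,0,0,0,0],[0,0,0,0,0,0,0],[0,0,0,0,0,0,0]],
  ],
)

```text
t: 17.52
ee_pos: [638.2, -104.3, 196.6]
orientation: [0.17, -3.137, -0.0]
ft_force: [0.5, -0.3, -1.6]
width: 13.8
grasp_force: 30.0
```

No contact force beyond the weight, so it went in clean at the pocket floor height. Release with a modest opening, then go up.

Emit:
step_arm(
  targets=[
    [[0,0,0,0,0,0,0.35],[0,0,0,0,0,0,0.35],[0,0,0,0,0,0,0.35],[0,0,0,0,0,0,0.35],[0,0,0.2,0,0,0,0.35]],
  ],
)

```text
t: 18.15
ee_pos: [637.9, -104.3, 206.3]
orientation: [0.17, -3.135, -0.001]
ft_force: [-0.7, 0.3, 0.4]
width: 31.0
grasp_force: 0.0
```

Emit:
step_arm(
  targets=[
    [[0,0,0.6,0,0,0,0.4],[0,0,0.8,0,0,0,0.6],[0,0,0.6,0,0,0,1],[0,0,0,0,0,0,1],[0,0,0,0,0,0,1]],
  ],
)

```text
t: 18.77
ee_pos: [637.9, -104.3, 306.2]
orientation: [0.17, -3.136, -0.0]
ft_force: [-0.3, -0.5, -0.8]
width: 71.7
grasp_force: 0.0
```

Emit:
step_arm(
  targets=[
    [[-0.72,-0.4,0,0,0,0,1],[-0.72,-0.4,0,0,0,0,1],[-0.72,-0.4,0,0,0,0,1],[-0.72,-0.39,0,0,0,0,1],[-0.73,-0.39,0,0,0,0,1]],
  ],
)

```text
t: 19.4
ee_pos: [456.1, -203.6, 305.3]
orientation: [0.17, -3.135, -0.002]
ft_force: [-0.2, -0.5, -0.6]
width: 87.8
grasp_force: 0.0
```

Emit:
step_arm(
  targets=[
    [[0,0,-0.4,0,0,0,1],[0,0,0,0,0,0,1],[0,0,0,0,0,0,1],[0,0,0,0,0,0,1],[0,0,0,0,0,0,1]],
  ],
)

```text
t: 20.02
ee_pos: [458.1, -203.2, 287.0]
orientation: [-0.171, 3.136, -0.0]
ft_force: [-0.0, 0.2, -0.1]
width: 87.7
grasp_force: 0.0
```

```bash
python3 - <<'E'
from h import *
st()
s=Cam("side");cv2.imwrite("pics/s6.png",cv2.resize(s.im[190:340,260:460],None,fx=4,fy=4,interpolation=cv2.INTER_CUBIC)[:,:,::-1])
E
```

```text
t 20.02 pos [ 458.1 -203.2  287. ] yaw_y 96.2 tilt 0.0 w 87.7 gf 0.0 F [-0.   0.2 -0.1]
```

View pics/s6.png

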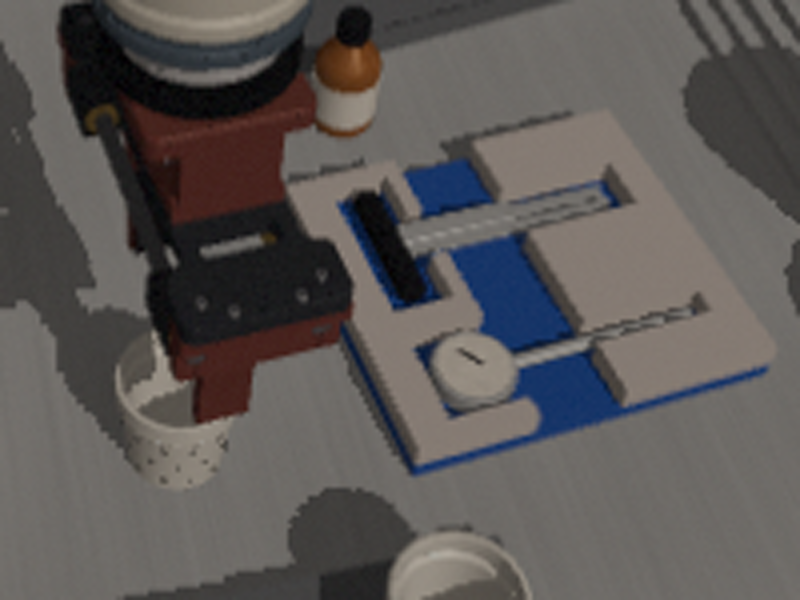

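Emit:
step_arm(
  targets=[
    [[0,0,-0.8,0,0,0,1],[0,0,-0.57,0,0,0,1],[0,0,0,0,0,0,1],[0,0,0,0,0,0,0],[0,0,0,0,0,0,0]],
  ],
)

```text
t: 20.7
ee_pos: [458.3, -203.5, 219.4]
orientation: [-0.17, 3.135, -0.002]
ft_force: [0.3, 0.2, 1.0]
width: 71.4
grasp_force: 0.0
```

Emit:
step_arm(
  targets=[
    [[0,0,0,0,0,0,0],[0,0,0,0,0,0,0],[0,0,0,0,0,0,0],[0,0,0.4,0,0,0,0],[0,0,0.8,0,0,0,0]],
  ],
)

```text
t: 21.32
ee_pos: [457.2, -203.1, 277.8]
orientation: [0.17, -3.134, -0.002]
ft_force: [0.3, 0.1, -0.9]
width: 58.9
grasp_force: 30.0
```

Emit:
step_arm(
  targets=[
    [[0,-0.87,0,0,0,0,0],[0,-0.87,0,0,0,0,0],[0,-0.87,0,0,0,0,0],[0,-0.87,0,0,0,0,0],[0,0,0,0,0,0,0]],
  ],
)

```text
t: 21.95
ee_pos: [457.6, -379.9, 278.4]
orientation: [-0.165, 3.136, -0.002]
ft_force: [-0.3, 1.0, -0.2]
width: 59.0
grasp_force: 30.0
```

Emit:
step_arm(
  targets=[
    [[0,0,-0.5,0,0,0,0],[0,0,-0.4,0,0,0,0],[0,0,-0.15,0,0,0,0],[0,0,0,0,0,0,0],[0,0,0,0,0,0,0]],
  ],
)

```text
t: 22.58
ee_pos: [458.1, -377.3, 226.2]
orientation: [-0.17, 3.136, -0.001]
ft_force: [0.1, 0.2, -1.0]
width: 59.0
grasp_force: 30.0
```

Emit:
step_arm(
  targets=[
    [[0,0,-0.03,0,0,0,0],[0,0,-0.03,0,0,0,0],[0,0,0,0,0,0,0],[0,0,0,0,0,0,0.9],[0,0,0,0,0,0,0.9]],
  ],
)

```text
t: 23.2
ee_pos: [457.7, -377.3, 222.6]
orientation: [0.17, -3.137, -0.0]
ft_force: [-0.2, -1.3, -0.9]
width: 75.5
grasp_force: 0.0
```

Emit:
step_arm(
  targets=[
    [[0,0,0,0,0,0,0.9],[0,0,0,0,0,0,0.9],[0,0,0.4,0,0,0,0.9],[0,0,1,0,0,0,0.9],[0,0,1,0,0,0,0.9]],
  ],
)

```text
t: 23.82
ee_pos: [457.7, -377.3, 345.0]
orientation: [-0.17, 3.137, -0.0]
ft_force: [0.4, 0.2, 0.6]
width: 78.7
grasp_force: 0.0
```

Emit:
step_arm(
  targets=[
    [[-0.5,0.8,0.4,0,0,0,0.9],[-0.5,0.8,0.4,0,0,0,0.9],[0,0.8,0,0,0,0,0.9],[0,0.8,0,0,0,0,0.9],[0,0,0,0,0,0,0.9]],
  ],
)

```text
t: 24.45
ee_pos: [407.3, -215.5, 384.0]
orientation: [-0.174, 3.136, -0.001]
ft_force: [0.2, -0.1, 0.2]
width: 78.8
grasp_force: 0.0
```

```bash
python3 - <<'E'
from h import *
st()
a,b=Cam("top"),Cam("side")
cv2.imwrite("pics/f.png",np.vstack([cv2.resize(a.im[70:280,30:500],(670,300)),cv2.resize(b.im[100:420,200:500],(281,300))[:, :].copy() if 0 else cv2.resize(b.im[100:420,200:560],(670,300))])[:,:,::-1])
E
```

```text
t 24.45 pos [ 407.3 -215.5  384. ] yaw_y 96.3 tilt 0.1 w 78.8 gf 0.0 F [ 0.2 -0.1  0.2]
```

View pics/f.png

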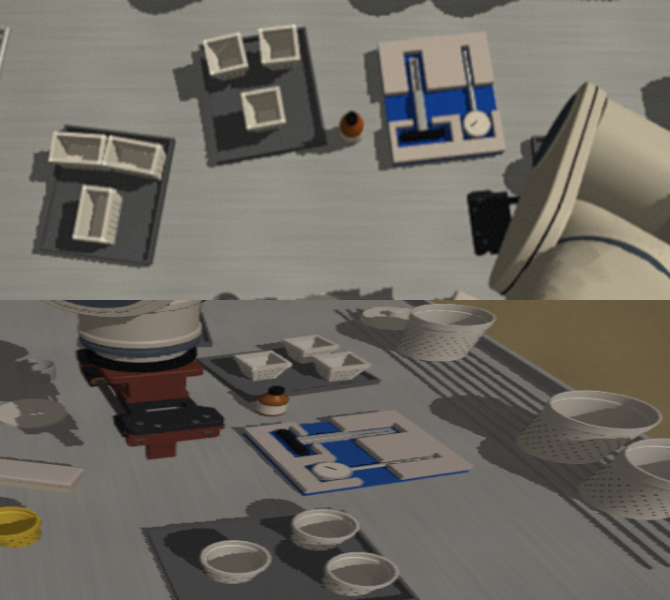

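The pictures show each of the three moulds standing in its own tray, the trier in its pocket and the bottle upright. The arm is clear of everything.

```bash
python3 -c "
from workcell import ctrl
print(ctrl.close_job())"
```

```text
the job is handed in; nothing more can be done
None
```

The job is handed in at about 24 s: the last pictures show all three moulds standing in their own trays, the trier in its pocket, and the bottle upright; no verdict was returned.

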